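# Hook the bin-hanger bracket into the slotted uprights and click it home

## Task

Take the blue bin-hanger bracket off the bench, hook its two claws into the top pair of slots of the slotted uprights on the grey rack, and press it down gently until it is fully home and the red spring latch has snapped out over its top edge. Do not force it: the claws and slots bend if you push on the bracket with more than about 35 N. Leave everything else on the bench where it is, and let go of the bracket at the end.

Things in the scene. Friction and masses are not known exactly. Their poses are not given: they have to be found in the camera images.
- bracket: Loose blue steel bin-hanger bracket, 0.2-0.4 kg, starts upright on the bench. Origin: bottom centre of the rear face of its back plate; x forward along its arm, z up. Back plate x 0-4, y -62 to 62, z 0-85 mm, with a window (y -38 to 38, z 20-80). Arm: upright blade 10 mm thick, x 4-150, z 0-40, upturned tip to z 54 at its end. Pushing over 35 N spoils it.
- bracket_claws (a point): Between the claws, at (0, 0, 68) mm in the bracket frame, level with the undersides of the claw necks. Two steel claws on the plate's rear at y = -50 and +50, 5 mm wide (y): neck x -10.5 to 0, z 68-78, then a finger turned down, x -10.5 to -5.5, to z 55 (5.5 mm free between finger and plate; claw 23 mm tall).
- bracket_grip (a point): Middle of the black rubber sleeve round the arm, at (85, 0, 30) mm in the bracket frame. Sleeve 12 mm thick (y), x 68-102, z 4-38 mm: grasp here from above, fingers closing along the bracket's y.
- bracket_press (a point): Middle of the top of the yellow press lip that juts forward from the plate's top edge, at (12, 0, 85) mm in the bracket frame; lip x 4-20, y -35 to 35, 5 mm thick: push down here with closed fingertips; farther out along the arm a push makes the claws bind.
- rack: Grey bench rack, fixed, 250 mm wide (y), 100 deep, 206 tall. Origin on the bench under the middle of its slotted front face (plane x = 0); own x points out of that face, away from the robot; z up. Only the latch nose is in front of the face. Two aluminium slotted uprights, 50 mm wide, 100 mm between centres, z 22-200, front wall 4 mm thick, hollow 16 mm behind, form one clamped pair.
- rack_slots (a point): At (0, 0, 145) mm in the rack frame, height of the lower edges of the top slots. Slots 9 mm wide, 30 mm tall (z 145-175), one per upright on its centre line (lower slots unused). The pair of uprights stands up to 9 mm to either side (y) of the rack's middle: this shift is NOT in any measured pose; find it by feel or eye. Off the slots, claws stop on the face with the plate 10.5 mm short.
- rack_seat (a point): At (0, 0, 77) mm in the rack frame: where the bracket's origin is when seated (but for the sideways shift), necks on the slots' lower edges. To hook: bracket x along rack x, its origin about 16.5 mm (13-20) above this, move back along -x until the plate meets the face, then down. Claws have 2 mm play each side.
- latch (a joint): Red spring latch midway between the uprights (shifts with them): metres pushed back, 0 = out, 0.008 = stop. Nose 30 mm wide, 5.5 mm proud of the face, z 163-173, sloped front: the plate's top edge coming down pushes it back (about 8-20 N on the press lip; the bracket's weight alone does not), then it snaps out over that edge when seated within about 1 mm.
- blue_bin: blue open parts bin 110 x 180 x 65 mm, origin under its centre; to be left alone
- yellow_bin: yellow open parts bin 110 x 150 x 55 mm, origin under its centre; to be left alone
- screwdriver: blue-handled screwdriver lying on the bench, about 200 mm long; to be left alone
- driver_red: small red-handled screwdriver, 170 mm long, lying on the bench; to be left alone
- terminal_strip: green terminal strip 12 x 70 x 14 mm lying on the bench; to be left alone
- contactor: black contactor block 70 x 90 x 60 mm, origin under its centre; to be left alone
- gland: grey cable gland, 24 mm diameter, 28 mm tall, standing; to be left alone
There are look-alikes about, which are no part of the job. There is more than one size of the bracket; the job needs the largest.

How it is judged (in metres and radians):
On the way, in this order (a step that is already met when the one before it is completed fails the run):
1. both claws are through the top slots and the back plate lies against the uprights (x of bracket in the frame of rack between -0.004 and 0.0045 m and y of bracket in the frame of rack between -0.016 and 0.016 m and angle between the x axis of bracket and the x axis of rack, either way round below 0.08 rad and angle between bracket's own z axis and vertical below 0.08 rad and z of bracket in the frame of rack between 0.0745 and 0.1 m), for 0.1 s.
2. the bracket is pressed down to its seat and the latch has snapped out over it (x of bracket in the frame of rack between -0.004 and 0.0045 m and y of bracket in the frame of rack between -0.016 and 0.016 m and angle between the x axis of bracket and the x axis of rack, either way round below 0.08 rad and angle between bracket's own z axis and vertical below 0.08 rad and z of bracket in the frame of rack between 0.0745 and 0.0795 m and value of joint latch below 0.0015 m), for 0.2 s.
At the end, for the whole second after the job is handed in: The bracket hangs in the top slots, its origin within 2.5 mm of the seat height, its plate within 4.5 mm of the face and within 16 mm sideways of the rack's middle, aligned with the rack and upright within 0.08 rad, the latch out again (less than 1.5 mm pushed back), at rest and released (all of step 2 and linear speed of bracket below 0.01 m/s); the robot touches nothing.
It fails at once if the bracket is forced: its contact forces on the rack add up to more than 70 N (contact force between bracket and rack above 70 N).
It fails at once if another thing on the bench is shifted by more than 20 mm (distance of any of blue_bin, yellow_bin, screwdriver, driver_red, terminal_strip, contactor, gland from where it was at the start of the episode above 0.02 m).
It also fails if it takes over 72 s, if anything falls off the work surface, if the arm or the gripper's body presses on something with over 40 N, if the wrist force passes 120 N, or if a joint passes its speed limit or range.

## Robot

A 6-joint arm with a two-finger parallel gripper is mounted at the origin on the work surface. World frame = base frame: x ahead of the robot, y to its left, z up, the work surface at z = 0. Lengths are in mm, angles in rad, forces in N, time in s.
With the tool pointing down it reaches from about 350 to 975 mm from the base axis. Payload 7.1 kg.
Tool frame: the origin (TCP) lies midway between the tips of the shut fingers; the grasp point (between the pads) lies 19 mm behind it (ctrl.grip_depth is the distance from the TCP to the grasp point, in mm); z points along the fingers, y is the line along which they close (so a half turn about z gives the same grasp; the last joint's range is limited). The gripper opens to 88 mm and grips with 3 to 60 N. Pads are 20 mm wide; open, the fingers measure 115 mm over their backs; the gripper's body (75 mm by 178 mm) begins 61 mm behind the grasp point.
Start: joints at [1.213, 0.423, 1.63, -0, 1.089, -0.019], TCP at [207.69, 589.465, 222.675] pointing down, gripper open.
Joint ranges: [-3, 3], [-0.9, 2.11], [0.09, 2.58], [-1.31, 4.45], [0.11, 2.69], [-2.54, 2.54]. Speed limits (rad/s): [2.39, 2.39, 3.01, 3.14, 3.14, 3.14].

## Interface

Orientations are given as a rotation vector (axis times angle).
In Python, from workcell import ctrl, cams gives the robot as it stands.
- The arm moves only by the tool move_arm, never from a script. Its argument "steps" is a list of rows, each a list of 3 entries, a list of its own where there are three numbers: the shift along the tool's x, y, z in units of 25 mm (1.0 is 25 mm), then the turn about the tool's z in units of 5 degrees (1.0 is 5 degrees), then the closure, from 0 (fully open) to 1 (shut). A call has 1 to 20 rows; each row shifts and turns the commanded pose from where the row before left it, along the tool's axes as they then stand; what a row does not reach is not made up. A row lasts 1/12 s, in which the tool goes at most 41.7 mm and 7.16 degrees, less where a joint would pass 70% of its speed; a pose out of reach is approached as far as the arm can. A call is refused whole if a number of a shift passes 1 or a number of a turn 1, either way. A call with a gripper value outside its range is refused whole. The fingers move at their own pace and stop on an object; the grip force is fixed at half the most. Time passes only in rows, so rows that do not move let the fingers close. It gives the time, the measured TCP pose, the force, the opening and the grip force at its end, in the units of the state.
- ctrl.get_obs(): the state, without advancing time (a new reading comes with each control period).
- cams.get_image(name): name is "scene" or "side" or "wrist"; returns a dict with "image" (400x640x3 uint8, red, green, blue), "camera_matrix" (3x3 intrinsics, pixels), "xyz" and "rotation" of the camera in the world; the wrist camera has in their place "mount" (4x4, takes a point from camera to tool coordinates, whose origin is the TCP and whose axes are the flange's). Camera axes: x right, y down, z forward; pixel columns grow to the right and rows downward; lengths in mm; the calibration is good to about 2 mm. The wrist camera is an equidistant fisheye: a pixel r from the principal point sees the ray r / f radians off the axis. A picture is of the moment at which its call begins: read the wrist's pose just before it. There is no depth.
- ctrl.close_job(): hands the job in; it is judged then, once.
Trained networks look in the newest picture that a camera, given by its name, has taken for a name from the list of things; names that differ only in an ending like _2 or _b are one class to them, and where a whole thing is asked for, a point or a joint stands for the part that bears it (a point fixed in the world has none). Each returns a list of dicts, best first, with "p" (0 to 1); they miss things now and then, are a little off and sometimes report something else, mostly with a low value. They report only what shows in the picture. A call takes as long as a camera call. They do not tell look-alikes from the thing itself.
- cams.boxes_of(camera, thing): "rect" ([centre column, centre row, width, height] in pixels, round what is visible of it).
- cams.cut_out(camera, thing): "pixels" (400x640 bool, what is visible of it) and "rect" ([centre column, centre row, width, height] in pixels, round what is visible of it).
The state is a dict: "t": time; "qpos": joint angles; "qvel": joint speeds; "joint_torque": joint torques, N m; "ee_pos": TCP position; "orientation": TCP orientation; "ft_force": force on the tool from outside, world axes, zero at the start; "moment": the same for the moment, N m; "width": finger opening in mm; "grasp_force": force on a finger pad.
Only numpy, scipy, OpenCV 4.12 (cv2) and the standard library are available. Lean on these libraries where they do the work, as an engineer would, in place of code of your own. Each camera call takes 0.05 s, during which the arm holds its last target. There are 200 camera calls.

## Working session

There is one attempt and no reset: what is moved stays moved. The work goes in short steps, Python scripts to look and compute and a tool call to move; the robot and the scene stay as the last step left them, time stands still between calls to the robot, and variables do not carry over. Pictures are saved under pics/ and viewed, at most 10 in all, crops included, and the job is handed in when it is done.

Besides the shell and the picture viewer there is one more tool, called after "Call:" as name(argument=value, ...) on one line, values as JSON. move_arm: Moves the arm, as the interface text tells. Its arguments: {"type":"object","properties":{"steps":{"type":"array"}},"required":["steps"]}

```bash
mkdir -p pics; ls; python3 - <<'E'
from workcell import ctrl,cams
import cv2,numpy as np
o=ctrl.get_obs(); print({k:np.round(v,3).tolist() for k,v in o.items()})
ims=[]
for n in ["scene","side","wrist"]:
    d=cams.get_image(n); cv2.imwrite(f"pics/{n}0.png",d["image"][:,:,::-1])
    print(n,{k:np.round(v,4).tolist() for k,v in d.items() if k!="image"})
    for t in ["bracket","bracket_grip","bracket_press","rack","bracket_claws","latch","rack_slots"]:
        try: print(t,[(round(b["p"],2),np.round(b["rect"]).tolist()) for b in cams.boxes_of(n,t)])
        except Exception as e: print(t,e)
E
```

```text
pics
{'t': 0.0, 'qpos': [1.213, 0.424, 1.631, -0.0, 1.089, -0.019], 'qvel': [-0.0, 0.001, 0.0, 0.002, -0.0, -0.003], 'joint_torque': [-0.002, -54.462, -27.366, 0.064, 0.023, -0.0], 'ee_pos': [207.503, 588.964, 221.912], 'orientation': [-0.53, -3.096, 0.002], 'ft_force': [-0.96, 0.088, -0.913], 'moment': [0.003, -0.012, 0.044], 'grasp_force': 0.0, 'width': 87.75}
scene {'camera_matrix': [[408.7037, 0.0, 312.0407], [0.0, 408.7037, 197.204], [0.0, 0.0, 1.0]], 'xyz': [1398.2493, -100.4413, 778.3984], 'rotation': [-1.7472, -1.5145, 0.8012]}
bracket [(0.93, [259.0, 242.0, 47.0, 62.0]), (0.91, [214.0, 178.0, 39.0, 32.0]), (0.77, [232.0, 205.0, 33.0, 38.0])]
bracket_grip [(0.69, [211.0, 177.0, 37.0, 21.0]), (0.67, [234.0, 205.0, 27.0, 32.0]), (0.6, [258.0, 243.0, 50.0, 62.0]), (0.31, [420.0, 292.0, 86.0, 69.0])]
bracket_press [(0.94, [258.0, 242.0, 47.0, 67.0]), (0.7, [235.0, 205.0, 34.0, 32.0]), (0.66, [213.0, 176.0, 40.0, 22.0])]
rack [(0.94, [375.0, 198.0, 93.0, 69.0]), (0.62, [266.0, 304.0, 14.0, 16.0])]
bracket_claws [(0.94, [255.0, 243.0, 52.0, 64.0]), (0.87, [213.0, 178.0, 38.0, 23.0]
[... 746 characters left out ...]
et_claws [(0.97, [292.0, 308.0, 52.0, 38.0]), (0.85, [215.0, 354.0, 49.0, 59.0]), (0.72, [356.0, 268.0, 56.0, 53.0])]
latch []
rack_slots [(0.72, [306.0, 180.0, 35.0, 101.0])]
wrist {'camera_matrix': [[309.7069, 0.0, 328.2758], [0.0, 309.7069, 204.1067], [0.0, 0.0, 1.0]], 'mount': [[0.0003, -0.9573, -0.2891, 79.3676], [1.0, 0.0002, 0.0003, 0.956], [-0.0003, -0.2891, 0.9573, -162.9906], [0.0, 0.0, 0.0, 1.0]]}
bracket [(0.66, [224.0, 363.0, 21.0, 18.0]), (0.62, [6.0, 291.0, 11.0, 41.0])]
bracket_grip [(0.5, [4.0, 289.0, 8.0, 44.0])]
bracket_press []
rack [(0.76, [224.0, 364.0, 25.0, 20.0])]
bracket_claws [(0.51, [4.0, 288.0, 9.0, 45.0])]
latch []
rack_slots [(0.81, [223.0, 364.0, 28.0, 24.0])]
```

View pics/scene0.png

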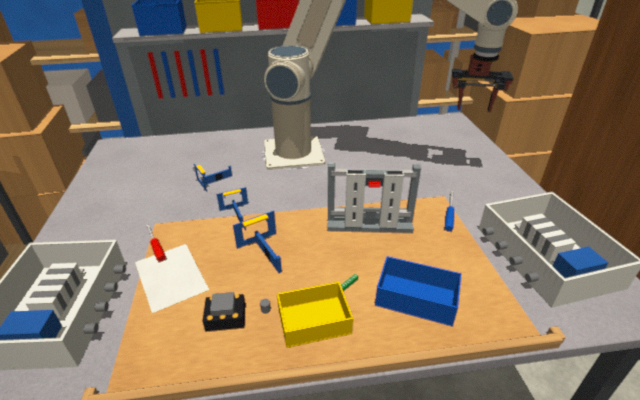

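```bash
python3 - <<'E'
import cv2,numpy as np
a=cv2.imread("pics/scene0.png"); b=cv2.imread("pics/side0.png")
A=cv2.resize(a[140:290,180:430],(800,480),interpolation=cv2.INTER_CUBIC)
cv2.imwrite("pics/c1.png",A)
cv2.imwrite("pics/c2.png",cv2.resize(b[120:400,180:460],(600,600),interpolation=cv2.INTER_CUBIC))
E
```

```text
(no output)
```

View pics/c1.png

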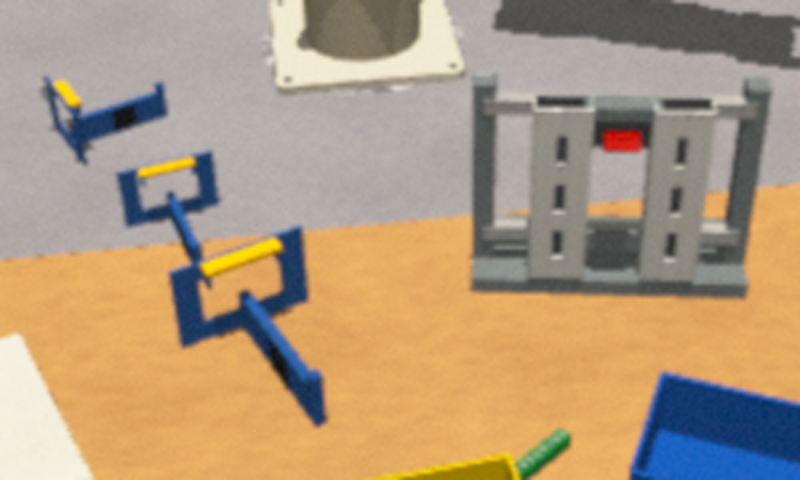

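View pics/c2.png

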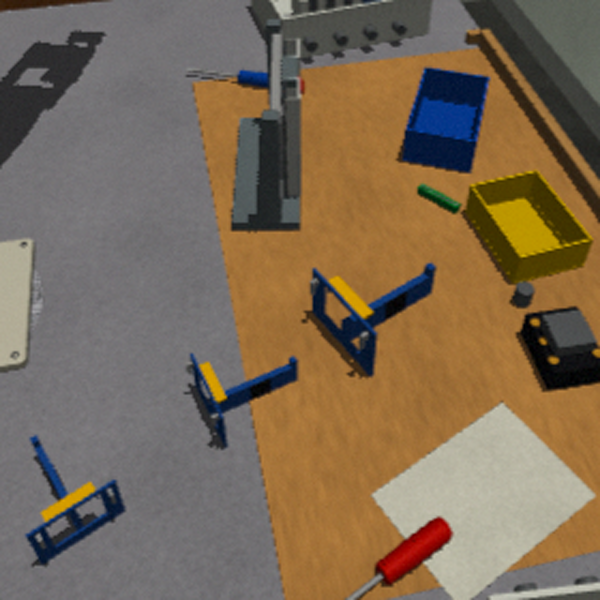

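Three look-alike brackets: scene (255,242) with its arm towards the camera, (234,205) and (213,177). The red latch is on the rack at about (374,183). The one at (255,242) looks largest; I'll fit scale and pose for all three, and the rack, from the masks.

```bash
cat > h.py <<'E'
import numpy as np,cv2
from scipy.spatial.transform import Rotation as R
from workcell import ctrl,cams
def box(x0,x1,y0,y1,z0,z1): return np.array([[x,y,z] for x in(x0,x1) for y in(y0,y1) for z in(z0,z1)],float)
BR=[box(0,4,-62,-38,0,85),box(0,4,38,62,0,85),box(0,4,-38,38,0,20),box(0,4,-38,38,80,85),box(4,150,-5,5,0,40),box(68,102,-6,6,4,38),box(144,150,-5,5,40,54),
 box(4,20,-35,35,80,85)]+[b for s in(-50,50) for b in(box(-10.5,0,s-2.5,s+2.5,68,78),box(-10.5,-5.5,s-2.5,s+2.5,55,78))]
def proj(d,P):
    r=R.from_rotvec(d["rotation"]) if np.size(d["rotation"])==3 else R.from_matrix(d["rotation"])
    p=(P-d["xyz"])@r.as_matrix(); q=p@np.asarray(d["camera_matrix"]).T
    return q[:,:2]/q[:,2:]
def wproj(d,o,P):
    p=R.from_rotvec(o["orientation"]).inv().apply(P-o["ee_pos"]); M=np.asarray(d["mount"])
    c=(p-M[:3,3])@M[:3,:3]; th=np.arctan2(np.hypot(c[:,0],c[:,1]),c[:,2]); K=d["camera_matrix"]
    u=c[:,:2]/np.hypot(c[:,0],c[:,1])[:,None]*th[:,None]
    return u*K[0][0]+[K[0][2],K[1][2]]
def place(P,x,y,yaw,s=1,z=0): return R.from_euler('z',yaw).apply(P*s)+[x,y,z]
def ray(d,uv):
    r=R.from_rotvec(d["rotation"]).as_matrix(); K=np.asarray(d["camera_matrix"])
    return r@np.linalg.solve(K,[uv[0],uv[1],1])
def onz(d,uv,z=0): v=ray(d,uv); return np.asarray(d["xyz"])+v*(z-d["xyz"][2])/v[2]
def render(pf,boxes,pose,S=4):
    m=np.zeros((400*S,640*S),np.uint8)
    for b in boxes:
        cv2.fillConvexPoly(m,cv2.convexHull(np.round((pf(place(b,*pose))+.5)*S).astype(np.int32)),1)
    return cv2.resize(m.astype(np.float32),(640,400),interpolation=cv2.INTER_AREA)
E
cat > fit.py <<'E'
from h import *
from scipy.optimize import minimize
D={};C={}
for n in("scene","side"):
    D[n]=cams.get_image(n); C[n]=cams.cut_out(n,"bracket")
    C[n]+=[c for t in("bracket_claws",) for c in cams.cut_out(n,t)]
near={"A":[(257,242),(354,270)],"B":[(234,205),(292,307)],"C":[(213,177),(218,353)]}
for k,v in near.items():
    T={}
    for n,c in zip(D,v):
        L=[m for m in C[n] if np.hypot(m["rect"][0]-c[0],m["rect"][1]-c[1])<15]
        if L: T[n]=np.mean([m["pixels"] for m in L],0)
    c0=np.mean([onz(D[n],c,25)[:2] for n,c in zip(D,v)],0)
    f=lambda p:sum(np.abs(render(lambda P:proj(D[n],P),BR,(p[0],p[1],p[2],p[3]))-T[n]).sum() for n in T)
    best=None
    for yaw in np.arange(0,6.28,.5236):
      for s in (.75,1):
        x,y=c0-60*s*np.array([np.cos(yaw),np.sin(yaw)])
        r=minimize(f,[x,y,yaw,s],method="Nelder-Mead",options=dict(maxfev=90,initial_simplex=np.array([[x,y,yaw,s]]*5)+np.vstack([np.zeros(4),np.diag([20,20,.25,.1])])))
        if best is None or r.fun<best.fun:best=r
    p=best.x
    best=minimize(f,p,method="Nelder-Mead",options=dict(maxfev=300,initial_simplex=np.array([p]*5)+np.vstack([np.zeros(4),np.diag([4,4,.05,.03])])))
    print(k,list(T),np.round(best.x,3),round(best.fun),[int(t.sum()) for t in T.values()])
d,e=D["scene"],D["side"]
g=lambda u,v:(180+u/3.2-.3,140+v/3.2-.3)
# rack hints from view: base front corners z0, slot bottoms
for n,uv,z in [("baseL",(473,290),0),("baseR",(745,296),0),("s1bot L",(560,166),145),("s1bot R",(679,166),145),("s1top L",(562,137),175),("s1top R",(682,136),175),("postL",(473,76),206),("postR",(770,80),206),("s3L",(557,260),None),("latch",(621,140),168)]:
    if z is not None: print(n,np.round(g(*uv),1),np.round(onz(d,g(*uv),z),1))
E
python3 fit.py
```

```text
A ['scene', 'side'] [ 4.97361e+02 -1.54052e+02  3.97000e-01  9.88000e-01] 217 [1103, 1124]
B ['scene', 'side'] [ 3.22460e+02 -2.21617e+02  2.57000e-01  7.45000e-01] 162 [427, 612]
C ['scene', 'side'] [ 178.559 -336.336    2.001    0.748] 172 [399, 890]
baseL [327.5 230.3] [484.1  54.8   0. ]
baseR [412.5 232.2] [530.5 298.3   0. ]
s1bot L [354.7 191.6] [504.4 125.7 145. ]
s1bot R [391.9 191.6] [520.3 225.1 145. ]
s1top L [355.3 182.5] [505.2 125.9 175. ]
s1top R [392.8 182.2] [519.7 224.9 175. ]
postL [327.5 163.4] [446.3  60.1 206. ]
postR [420.3 164.7] [493.4 306.2 206. ]
latch [373.8 183.4] [507.3 176.5 168. ]
```

The largest is A at scene (255,242): its fitted scale is about 0.99, while B and C come out at 0.75, and the crop agrees. The bracket lies at about (497,-154) with yaw 0.40. The rack face is at about (510,176) with yaw -0.17. I'll raise and turn the tool so the camera is outboard, then go over the bracket.

Call:
move_arm(steps=[[[0,0,-0.2],1,0],[[0,0,-0.2],1,0],[[0,0,-0.2],1,0],[[0,0,-0.2],1,0],[[0,0,-0.2],1,0],[[0,0,-0.2],1,0],[[0,0,-0.2],1,0],[[0,0,-0.2],1,0],[[0,0,-0.2],1,0],[[0,0,-0.2],1,0],[[0,0,-0.2],1,0],[[0,0,-0.2],1,0],[[0,0,-0.2],1,0],[[0,0,-0.2],1,0],[[0,0,-0.2],1,0],[[0,0,-0.2],1,0],[[0,0,0],1,0],[[0,0,0],1,0],[[0,0,0],1,0],[[0,0,0],1,0]])

```text
t: 3.17
ee_pos: [207.7, 589.4, 302.7]
orientation: [2.716, 1.579, -0.0]
ft_force: [-0.7, 0.4, -0.3]
width: 87.7
grasp_force: 0.0
```

Call:
move_arm(steps=[[[0,0,0],1,0],[[0,0,0],1,0],[[0,0,0],1,0],[[0,0,0],1,0],[[0,0,0],1,0],[[0,0,0],1,0],[[0,0,0],1,0],[[0,0,0],0.6,0],[[0.1,1,0],0,0],[[0.1,1,0],0,0],[[0.1,1,0],0,0],[[0.1,1,0],0,0],[[0.1,1,0],0,0],[[0.1,1,0],0,0],[[0.1,1,0],0,0],[[0.1,1,0],0,0],[[0.1,1,0],0,0],[[0.1,1,0],0,0],[[0.1,1,0],0,0],[[0.1,1,0],0,0]])

```text
t: 4.83
ee_pos: [351.0, 322.9, 302.8]
orientation: [-3.081, -0.615, -0.001]
ft_force: [0.0, 0.4, -0.4]
width: 87.5
grasp_force: 0.0
```

Call:
move_arm(steps=[[[0.07,1,0],0,0],[[0.07,1,0],0,0],[[0.07,1,0],0,0],[[0.07,1,0],0,0],[[0.07,1,0],0,0],[[0.07,1,0],0,0],[[0.07,1,0],0,0],[[0.07,1,0],0,0],[[0.07,1,0],0,0],[[0.07,1,0],0,0],[[0.07,1,0],0,0],[[0.07,1,0],0,0],[[0.07,1,0],0,0],[[0.07,1,0],0,0],[[0.07,1,0],0,0],[[0.07,1,0],0,0],[[0.07,1,0],0,0],[[0.07,1,0],0,0],[[0.07,1,0],0,0],[[0.07,0.9,0],0,0]])

```text
t: 6.5
ee_pos: [574.5, -123.4, 302.7]
orientation: [3.081, 0.615, 0.0]
ft_force: [0.2, 0.2, 0.2]
width: 87.9
grasp_force: 0.0
```

```bash
python3 - <<'E'
from h import *
from scipy.optimize import minimize
o=ctrl.get_obs(); d=cams.get_image("wrist"); im=d["image"]
C=cams.cut_out("wrist","bracket"); print([(c["p"],np.round(c["rect"])) for c in C])
uv=wproj(d,o,place(np.array([[85,0,38],[75,0,20]]),497.4,-154,.397)); print(uv)
out=im[:,:,::-1].copy()
m=min(C,key=lambda c:np.hypot(*(c["rect"][:2]-uv[1])))["pixels"].astype(float)
pf=lambda P:wproj(d,o,P)
f=lambda p:np.abs(render(pf,BR,tuple(p))-m).sum()
p=np.array([497.4,-154,.397])
r=minimize(f,p,method="Nelder-Mead",options=dict(maxfev=300,initial_simplex=np.array([p]*4)+np.vstack([np.zeros(3),np.diag([5,5,.05])])))
print(r.x,r.fun,m.sum())
q=r.x
for b in BR:
    h=cv2.convexHull(np.round(pf(place(b,*q))).astype(np.int32)); cv2.polylines(out,[h],True,(0,255,0),1)
g=place(np.array([[85,0,30.]]),*q)[0]; a=q[2]; dd=g-o["ee_pos"]
tx=R.from_rotvec(o["orientation"]).apply([1,0,0]); ca=np.arctan2(tx[1],tx[0])
print("grip",g,"tool shift",R.from_rotvec(o["orientation"]).inv().apply(dd)/25,"turn units",-(a-ca)/np.radians(5), ca)
cv2.imwrite("pics/w1.png",out)
E
```

```text
[(0.77, array([328., 184.,  89., 122.])), (0.73, array([337., 298.,  23.,  77.])), (0.28, array([105., 180., 202., 148.]))]
[[327.60371701 169.38396981]
 [327.65323547 173.88035732]]
[ 4.96553218e+02 -1.53212487e+02  4.04759554e-01] 216.3125 2570.0
grip [ 574.6849729  -119.73967752   30.        ] tool shift [ 0.06142265 -0.1326675  10.90807233] turn units -0.12522046362771316 0.3938320069961358
```

View pics/w1.png

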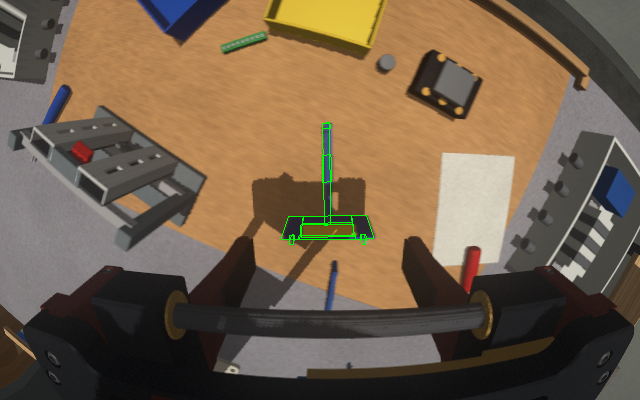

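The wireframe of the full-size bracket matches the picture: plate at (328,228), arm up to (327,124), sleeve at about (328,170). The rack is at (110,175) with the latch at (80,150). I'll descend and grasp.

Call:
move_arm(steps=[[[0.06,-0.13,1],-0.12,0],[[0,0,1],0,0],[[0,0,1],0,0],[[0,0,1],0,0],[[0,0,1],0,0],[[0,0,1],0,0],[[0,0,1],0,0],[[0,0,1],0,0],[[0,0,1],0,0],[[0,0,1],0,0],[[0,0,1],0,0],[[0,0,0.6],0,0],[[0,0,0],0,0.5],[[0,0,0],0,1],[[0,0,0],0,1],[[0,0,0],0,1],[[0,0,0],0,1],[[0,0,0],0,1],[[0,0,0],0,1],[[0,0,0],0,1]])

```text
t: 8.27
ee_pos: [574.4, -118.4, 13.1]
orientation: [3.077, 0.631, 0.001]
ft_force: [0.2, 0.8, 0.3]
width: 38.1
grasp_force: 0.0
```

Call:
move_arm(steps=[[[0,0,0],0,1],[[0,0,0],0,1],[[0,0,0],0,1]])

```text
t: 8.52
ee_pos: [574.1, -118.3, 12.6]
orientation: [-3.077, -0.631, 0.0]
ft_force: [-0.7, -0.2, 0.8]
width: 18.0
grasp_force: 0.0
```

Call:
move_arm(steps=[[[0,0,0],0,1],[[0,0,0],0,1],[[0,0,0],0,1],[[0,0,-0.5],0,1],[[0,0,-0.8],0,1],[[0,0,-0.8],0,1],[[0,0,-0.8],0,1],[[0,0,-0.8],0,1],[[0,0,-0.8],0,1],[[0,0,-0.5],0,1],[[0.2,0,0],0.6,1],[[0.2,0,0],0.6,1],[[0.2,0,0],0.6,1],[[0.2,0,0],0.6,1],[[0.2,0,0],0.6,1],[[0,0,0],0.6,1],[[0,0,0],0.6,1],[[0,0,0],0.6,1],[[0,0,0],0.6,1],[[0,0,0],0.6,1]])

```text
t: 10.18
ee_pos: [597.4, -110.8, 137.6]
orientation: [-3.136, 0.191, 0.002]
ft_force: [0.8, 0.4, -3.1]
width: 11.7
grasp_force: 30.0
```

Call:
move_arm(steps=[[[0,0,0],0.6,1],[[0,-0.4,0],0,1],[[0,-0.7,0],0,1],[[0,-0.7,0],0,1],[[0,-0.7,0],0,1],[[0,-0.7,0],0,1],[[0,-0.7,0],0,1],[[0,-0.7,0],0,1],[[0,-0.7,0],0,1],[[0,-0.7,0],0,1],[[0,-0.7,0],0,1],[[0,-0.7,0],0,1],[[0,-0.7,0],0,1],[[0,-0.7,0],0,1],[[0,-0.7,0],0,1],[[0,-0.7,0],0,1],[[0,-0.6,0],0,1],[[0,-0.4,0],0,1],[[0,0,0],0,1],[[0,0,0],0,1]])

```text
t: 11.85
ee_pos: [645.4, 165.3, 137.5]
orientation: [3.13, -0.266, -0.001]
ft_force: [-0.1, 0.3, -2.6]
width: 12.0
grasp_force: 30.0
```

```bash
python3 - <<'E'
from h import *
import pickle
o=ctrl.get_obs(); d=cams.get_image("wrist"); s=cams.get_image("scene")
pickle.dump((o,d,s),open("s2.pkl","wb"))
w=d["image"][:,:,::-1]; q=s["image"][:,:,::-1]
W=cv2.resize(w[150:350,160:480],(800,500),interpolation=cv2.INTER_CUBIC)
Q=cv2.resize(q[150:250,310:440],(780,600),interpolation=cv2.INTER_CUBIC)
cv2.imwrite("pics/w2.png",W); cv2.imwrite("pics/s2.png",Q)
E
```

```text
(no output)
```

View pics/w2.png

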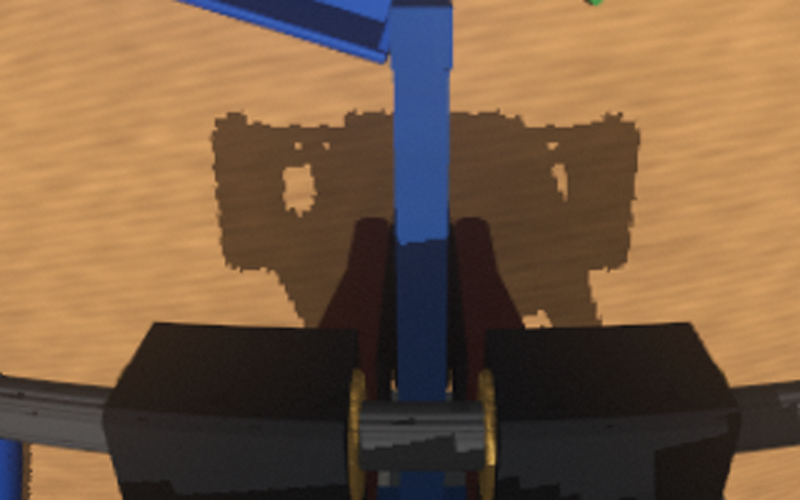

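View pics/s2.png

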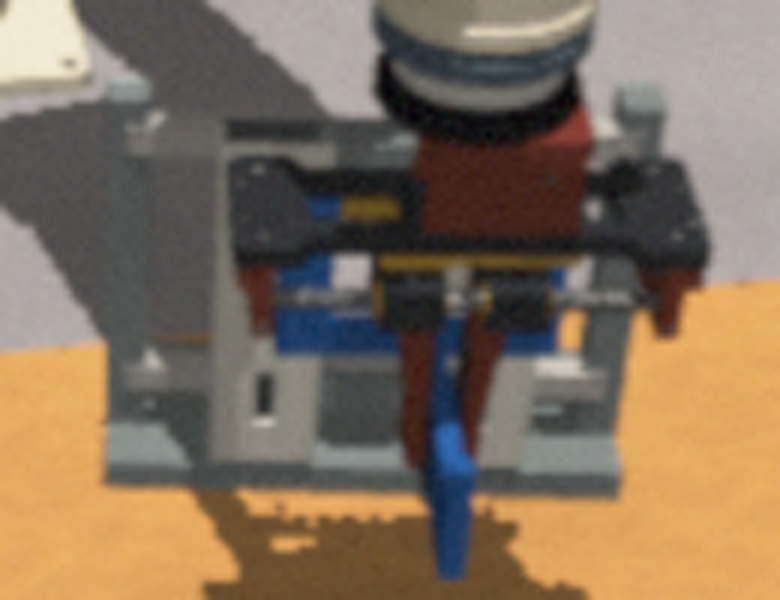

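The grip holds: arm centred between the fingers at wrist crop (423,200), rack hidden there. I'll locate the slots from the first scene image (top slots at about (355.5,187) and (392.8,187)) and the first wrist image.

```bash
python3 - <<'E'
from h import *
import pickle
from scipy.optimize import least_squares
o,d,s=pickle.load(open("s2.pkl","rb"))
a=cv2.cvtColor(cv2.imread("pics/scene0.png"),cv2.COLOR_BGR2GRAY).astype(float)
hs=cv2.imread("pics/scene0.png").astype(int)
P=[]
for u,v in [(562,150),(560,196),(557,244),(681,150),(676,199),(671,245)]:
    x,y=int(round(180+u/3.2-.3)),int(round(140+v/3.2-.3))
    w=a[y-8:y+9,x-4:x+5]; bg=np.percentile(w,75); k=np.clip(bg-15-w,0,None)
    Y,X=np.mgrid[y-8:y+9,x-4:x+5]; P.append([(k*X).sum()/k.sum(),(k*Y).sum()/k.sum()])
P=np.array(P); print(np.round(P,2))
red=(hs[:,:,2]>150)&(hs[:,:,1]<70)&(hs[:,:,0]<70); red[:,:330]=0; red[:,420:]=0;red[:150]=0;red[210:]=0
Y,X=np.nonzero(red); print("latch px",X.mean(),Y.mean(),X.min(),X.max(),len(X))
def mod(p): 
    x,y,yaw,h=p
    return place(np.array([[-1,s_,161-h*i] for s_ in(-50,50) for i in range(3)]),x,y,yaw)
# order: L in image = smaller y (world)
f=lambda p:(proj(s,mod(p))-P).ravel()
r=least_squares(f,[510,176,-.17,45]); print("slots",r.x,np.round(r.fun,2))
# latch
L=place(np.array([[3,0,168.]]),*r.x[:3]); print("latch pred",proj(s,L))
# base corners -> rack middle
g=lambda u,v:np.array((180+u/3.2-.3,140+v/3.2-.3))
b=place(np.array([[0,-125,0],[0,125,0.]]),*r.x[:3]); print("base pred",proj(s,b),g(473,290),g(745,296))
# bracket in hand now: assume grip as measured
R0=R.from_rotvec(o["orientation"]); tx=R0.apply([1,0,0]); print("tool yaw",np.arctan2(tx[1],tx[0]),o["ee_pos"],"tilt",R0.apply([0,0,1]))
x,y,yaw=r.x[:3]; e=R.from_euler('z',-yaw).apply(o["ee_pos"]-[x,y,0]); print("TCP in slot frame",e)
# in-hand check with scene image: arm-tip & plate points
B=e-[85,0,0]; 
bw=R.from_euler('z',yaw)
print("plate bottom corners pred px",proj(s,np.array([bw.apply([B[0]+4,B[1]+k,o["ee_pos"][2]-12.6])+[x,y,0] for k in(-62,62)])),"tip",proj(s,np.array([bw.apply([B[0]+150,B[1],o["ee_pos"][2]-12.6])+[x,y,0]])))
E
```

```text
[[355.19 185.99]
 [354.39 201.01]
 [353.61 215.14]
 [392.57 186.69]
 [390.8  201.81]
 [389.22 216.01]]
latch px 374.0 183.578125 369 379 64
slots [ 5.11961106e+02  1.75968585e+02 -1.95041520e-01  4.99485044e+01] [ 0.03  0.02  0.04 -0.05  0.06  0.03 -0.03  0.06 -0.01 -0.05 -0.09  0.02]
latch pred [[374.10138623 185.03908868]]
base pred [[327.23116477 231.16140344]
 [413.27558153 233.44424952]] [327.5125 230.325 ] [412.5125 232.2   ]
tool yaw -0.16967903295220138 [645.36375827 165.29691062 137.47151263] tilt [-5.49658210e-04 -3.96873255e-04 -9.99999770e-01]
TCP in slot frame [132.94153613  15.38506817 137.47151263]
plate bottom corners pred px [[356.3891491  208.47097892]
 [403.69764503 209.56344061]] tip [[384.533454   246.40296791]]
```

Slot fit residuals are under 0.1 px: slot frame at (512,176), yaw -0.195. I'll align in y, yaw and height, then approach to about 14 mm from the face.

Call:
move_arm(steps=[[[0,0.2,0.4],0.29,1],[[0,0.2,0.4],0,1],[[0,0.22,0.46],0,1],[[-0.4,0,0],0,1],[[-0.4,0,0],0,1],[[-0.4,0,0],0,1],[[-0.16,0,0],0,1],[[0,0,0],0,1],[[0,0,0],0,1],[[0,0,0],0,1]])

```text
t: 12.78
ee_pos: [610.1, 156.7, 106.8]
orientation: [-3.126, 0.308, -0.002]
ft_force: [0.8, -0.2, -3.6]
width: 11.7
grasp_force: 30.0
```

```bash
cat > st.py <<'E'
from h import *
o=ctrl.get_obs(); R0=R.from_rotvec(o["orientation"]); tx=R0.apply([1,0,0]); yaw=-.195
i=R.from_euler('z',-yaw)
print("t",o["t"],"slotframe origin",np.round(i.apply(o["ee_pos"]-[512,176,0])-[85,0,12.6],1),"yaw",round(np.arctan2(tx[1],tx[0]),4),"F",np.round(i.apply(o["ft_force"]),1),"M",np.round(o["moment"],2),o["width"])
E
python3 st.py
```

```text
t 12.7833 slotframe origin [15.   0.1 94.2] yaw -0.1961 F [ 0.8 -0.  -3.6] M [0.03 0.08 0.02] 11.684949193110116
```

Call:
move_arm(steps=[[[-0.06,0,0],0,1],[[-0.06,0,0],0,1],[[-0.06,0,0],0,1],[[-0.06,0,0],0,1],[[0,0,0],0,1]])

```text
t: 13.2
ee_pos: [603.2, 157.6, 106.1]
orientation: [3.126, -0.308, -0.001]
ft_force: [-0.4, 0.1, -3.5]
width: 11.9
grasp_force: 30.0
```

Call:
move_arm(steps=[[[-0.06,0,0],0,1],[[-0.06,0,0],0,1],[[0,0,0],0,1]])

```text
t: 13.45
ee_pos: [600.3, 158.2, 106.1]
orientation: [3.126, -0.308, -0.001]
ft_force: [0.0, 0.6, -4.2]
width: 11.9
grasp_force: 30.0
```

Call:
move_arm(steps=[[[-0.06,0,0],0,1],[[-0.06,0,0],0,1],[[0,0,0],0,1]])

```text
t: 13.7
ee_pos: [597.6, 158.8, 106.2]
orientation: [3.126, -0.308, 0.0]
ft_force: [1.0, 0.2, -3.2]
width: 11.8
grasp_force: 30.0
```

Call:
move_arm(steps=[[[-0.05,0,0],0,1],[[0,0,0],0,1],[[0,0,0],0,1]])

```text
t: 13.95
ee_pos: [597.3, 159.0, 106.4]
orientation: [-3.126, 0.308, -0.003]
ft_force: [3.8, -0.5, -5.3]
width: 12.0
grasp_force: 30.0
```

```bash
python3 st.py
```

```text
t 13.95 slotframe origin [ 2.  -0.1 93.8] yaw -0.1965 F [ 3.9  0.3 -5.3] M [-0.02 -0.62  0.11] 11.970877632029922
```

Light contact at origin x of about 2 mm, so most likely plate on face. Lowering will confirm it: resistance from the latch near z = 88.

Call:
move_arm(steps=[[[0,0,0.06],0,1],[[0,0,0.06],0,1],[[0,0,0.06],0,1],[[0,0,0],0,1],[[0,0,0],0,1]])

```text
t: 14.37
ee_pos: [597.2, 159.1, 102.0]
orientation: [-3.126, 0.308, -0.002]
ft_force: [4.4, -0.6, 1.4]
width: 11.9
grasp_force: 30.0
```

Call:
move_arm(steps=[[[0,0,0.06],0,1],[[0,0,0],0,1],[[0,0,0],0,1]])

```text
t: 14.62
ee_pos: [597.2, 159.0, 100.5]
orientation: [-3.126, 0.308, -0.002]
ft_force: [5.0, -0.7, 1.4]
width: 11.9
grasp_force: 30.0
```

```bash
python3 st.py
```

```text
t 14.6167 slotframe origin [ 1.9 -0.1 87.9] yaw -0.1964 F [5.  0.3 1.4] M [-0.11 -0.5   0.13] 11.864109810870147
```

Call:
move_arm(steps=[[[0,0,0.04],0,1],[[0,0,0.04],0,1],[[0,0,0],0,1]])

```text
t: 14.87
ee_pos: [597.6, 159.0, 98.7]
orientation: [-3.126, 0.308, -0.004]
ft_force: [6.1, -1.0, 2.5]
width: 11.8
grasp_force: 30.0
```

```bash
python3 st.py; python3 - <<'E'
from h import *
s=cams.get_image("scene"); v=cams.get_image("side")
Q=cv2.resize(s["image"][150:250,310:440,::-1],(390,300),interpolation=cv2.INTER_CUBIC)
V=cv2.resize(v["image"][120:230,270:400,::-1],(780,600),interpolation=cv2.INTER_CUBIC)
cv2.imwrite("pics/v3.png",V); cv2.imwrite("pics/q3.png",Q)
E
```

```text
t 14.8667 slotframe origin [ 2.3 -0.1 86.1] yaw -0.1965 F [6.2 0.2 2.5] M [-0.24 -0.52  0.13] 11.849713957787163
```

View pics/v3.png

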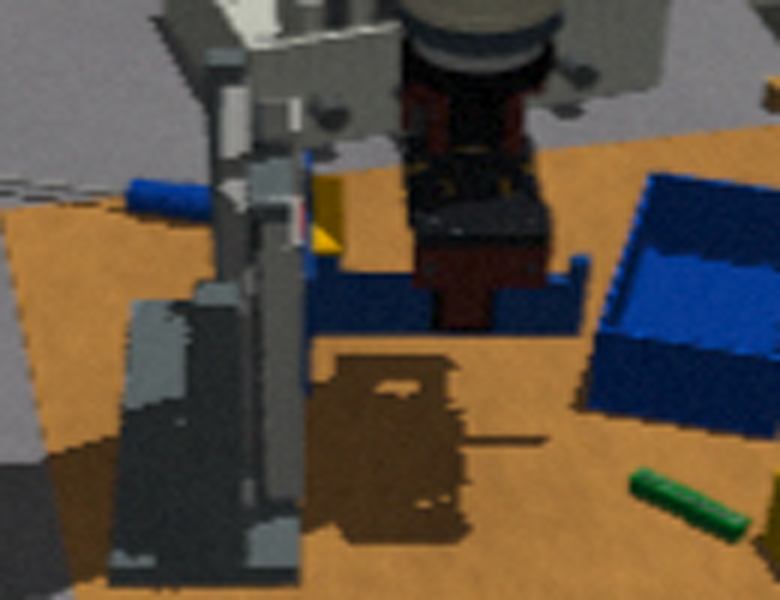

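The plate lies flush on the uprights at crop (305,200-390) with no 10.5 mm gap, and the latch shows red at (298,215). The claws are hooked and the plate's top edge is on the latch. I'll release, rise, close the fingers and move above the lip.

Call:
move_arm(steps=[[[0,0,0],0,0.5],[[0,0,0],0,0],[[0,0,0],0,0],[[0,0,0],0,0],[[0,0,0],0,0],[[0,0,0],0,0],[[0,0,-0.3],0,0],[[0,0,-0.7],0,0],[[0,0,-0.8],0,0],[[0,0,-0.8],0,0],[[0,0,-0.8],0,0],[[0,0,-0.6],0,0.5],[[0,0,-0.2],0,1],[[0,0,0],0,1],[[0,0,0],0,1],[[0,0,0],0,1],[[0,0,0],0,1],[[0,0,0],0,1],[[0,0,0],0,1],[[0,0,0],0,1]])

```text
t: 16.63
ee_pos: [596.3, 158.9, 202.7]
orientation: [3.126, -0.308, -0.001]
ft_force: [-0.7, 0.6, -0.4]
width: 28.5
grasp_force: 0.0
```

```bash
python3 st.py; python3 - <<'E'
from h import *
s=cams.get_image("scene"); v=cams.get_image("side")
Q=cv2.resize(s["image"][150:250,310:440,::-1],(520,400),interpolation=cv2.INTER_CUBIC)
V=cv2.resize(v["image"][130:230,290:380,::-1],(280,400),interpolation=cv2.INTER_CUBIC)
cv2.imwrite("pics/v4.png",np.hstack([Q,V[:,:]]))
E
```

```text
t 16.6333 slotframe origin [  1.   -0.4 190.1] yaw -0.1965 F [-0.8  0.5 -0.4] M [ 0.    0.19 -0.04] 28.546106728448002
```

View pics/v4.png

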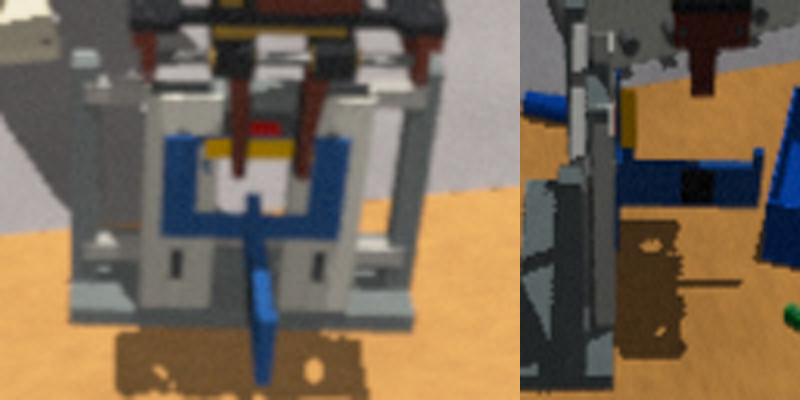

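The bracket hangs straight in the slots with its top under the red latch at (265,128). I'll move the closed fingers over the lip and lower.

Call:
move_arm(steps=[[[-0.5,0,0],0,1],[[-0.5,0,0],0,1],[[-0.5,0,0],0,1],[[-0.5,0,0],0,1],[[-0.5,0,0],0,1],[[-0.18,0,0],0,1],[[0,0,0.2],0,1],[[0,0,0.3],0,1],[[0,0,0.3],0,1],[[0,0,0.2],0,1],[[0,0,0.1],0,1],[[0,0,0],0,1]])

```text
t: 17.73
ee_pos: [530.5, 171.7, 174.5]
orientation: [3.126, -0.309, -0.003]
ft_force: [-0.8, 0.1, 0.3]
width: 0.6
grasp_force: 0.0
```

```bash
python3 st.py
```

```text
t 17.7333 slotframe origin [-66.   -0.6 161.9] yaw -0.1969 F [-0.8 -0.1  0.3] M [ 0.05  0.16 -0.05] 0.562080238340235
```

Now I'll press down in 1 mm steps.

Call:
move_arm(steps=[[[0,0,0.06],0,1],[[0,0,0.06],0,1],[[0,0,0.04],0,1],[[0,0,0],0,1]])

```text
t: 18.07
ee_pos: [531.4, 172.1, 172.8]
orientation: [-3.126, 0.308, -0.002]
ft_force: [-1.9, -1.4, 7.6]
width: 0.6
grasp_force: 3.7
```

Call:
move_arm(steps=[[[0,0,0.04],0,1],[[0,0,0.04],0,1],[[0,0,0],0,1]])

```text
t: 18.32
ee_pos: [531.5, 172.3, 171.7]
orientation: [-3.126, 0.308, -0.003]
ft_force: [-4.2, -2.1, 15.5]
width: 0.1
grasp_force: 7.4
```

Call:
move_arm(steps=[[[0,0,0.04],0,1],[[0,0,0],0,1],[[0,0,0],0,1]])

```text
t: 18.57
ee_pos: [531.4, 172.4, 171.1]
orientation: [-3.125, 0.308, -0.003]
ft_force: [-4.9, -1.2, 18.0]
width: 0.1
grasp_force: 8.9
```

Call:
move_arm(steps=[[[0,0,0.03],0,1],[[0,0,0],0,1],[[0,0,0],0,1]])

```text
t: 18.82
ee_pos: [531.5, 172.4, 170.8]
orientation: [-3.125, 0.308, -0.003]
ft_force: [-6.9, -1.4, 21.3]
width: 0.5
grasp_force: 10.8
```

Call:
move_arm(steps=[[[-0.05,0,0],0,1],[[0,0,0.02],0,1],[[0,0,0],0,1]])

```text
t: 19.07
ee_pos: [530.9, 172.7, 168.9]
orientation: [-3.125, 0.308, -0.005]
ft_force: [1.2, -0.3, 4.6]
width: 0.5
grasp_force: 2.5
```

```bash
python3 st.py
```

```text
t 19.0667 slotframe origin [-65.8   0.4 156.3] yaw -0.1966 F [ 1.3 -0.1  4.6] M [ 0.01  0.04 -0.  ] 0.46909684883922126
```

Taking out the outward drag freed it. I'll continue.

Call:
move_arm(steps=[[[0,0,0.04],0,1],[[0,0,0.04],0,1],[[0,0,0],0,1]])

```text
t: 19.32
ee_pos: [530.7, 172.6, 166.4]
orientation: [-3.125, 0.308, -0.004]
ft_force: [1.0, 0.3, 3.1]
width: 0.5
grasp_force: 1.9
```

Call:
move_arm(steps=[[[-0.02,0,0.04],0,1],[[0,0,0],0,1],[[0,0,0],0,1]])

```text
t: 19.57
ee_pos: [529.4, 172.5, 164.6]
orientation: [-3.126, 0.308, -0.001]
ft_force: [2.0, 1.2, 1.5]
width: 0.7
grasp_force: 1.1
```

Call:
move_arm(steps=[[[0,0,0.04],0,1],[[0,0,0.03],0,1],[[0,0,0],0,1]])

```text
t: 19.82
ee_pos: [528.6, 172.3, 162.2]
orientation: [3.126, -0.308, -0.002]
ft_force: [1.0, 1.1, 0.9]
width: 0.1
grasp_force: 0.6
```

Call:
move_arm(steps=[[[0,0,0.04],0,1],[[0,0,0],0,1],[[0,0,0],0,1]])

```text
t: 20.07
ee_pos: [528.7, 172.3, 161.8]
orientation: [3.126, -0.308, -0.001]
ft_force: [-0.5, -0.6, 5.6]
width: 0.6
grasp_force: 3.9
```

```bash
python3 st.py
```

```text
t 20.0667 slotframe origin [-67.9  -0.4 149.2] yaw -0.1965 F [-0.3 -0.6  5.6] M [-0.11  0.33  0.03] 0.6047592596144087
```

Call:
move_arm(steps=[[[0,0,0.04],0,1],[[0,0,0.03],0,1],[[0,0,0],0,1],[[0,0,0],0,1]])

```text
t: 20.4
ee_pos: [528.8, 172.3, 161.6]
orientation: [3.126, -0.308, -0.0]
ft_force: [-5.7, -2.1, 19.5]
width: 0.3
grasp_force: 10.3
```

Call:
move_arm(steps=[[[0,0,-0.2],0,1],[[0,0,-0.5],0,1],[[0.5,0,-0.8],0,1],[[0.8,0,-0.8],0,1],[[0.8,0,-0.8],0,1],[[0.8,0,0],0,1],[[0.8,0,0],0,1],[[0.8,0,0],0,1],[[0.8,0,0],0,1],[[0,0,0],0,1]])

```text
t: 21.23
ee_pos: [661.1, 145.7, 236.6]
orientation: [3.126, -0.31, 0.0]
ft_force: [-0.7, 0.1, 0.2]
width: 0.6
grasp_force: 0.0
```

```bash
python3 - <<'E'
from h import *
s=cams.get_image("scene"); v=cams.get_image("side")
Q=cv2.resize(s["image"][150:250,310:440,::-1],(520,400),interpolation=cv2.INTER_CUBIC)
V=cv2.resize(v["image"][130:230,290:380,::-1],(280,400),interpolation=cv2.INTER_CUBIC)
cv2.imwrite("pics/v5.png",np.hstack([Q,V]))
x,y=512,176
# predicted lower plate corners seated vs 9 mm high
for z in(77,86): print(z,(proj(s,place(np.array([[5.5,-62,z],[5.5,62,z],[152,0,z],[4,0,168-0]],float),x,y,-.195))-[310,150])*4)
E
```

```text
77 [[158.77987327 248.12228628]
 [336.84429827 252.32674404]
 [260.95351433 392.28414302]
 [256.5589981  141.01205348]]
86 [[159.24293114 237.91275907]
 [338.12604338 242.06953602]
 [261.99313803 381.58189667]
 [256.5589981  141.01205348]]
```

View pics/v5.png

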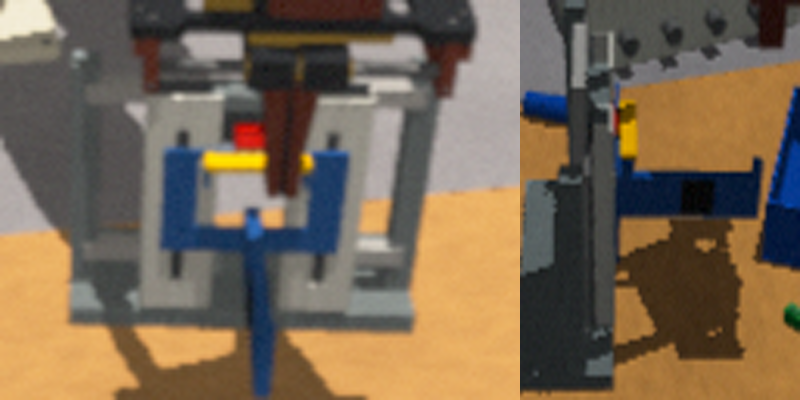

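The bracket's lower corners at (163,248) and (340,252) match the seated height. The whole red nose shows above the plate at (250,135), and in front of the face in the side view at (617,120). Before handing in, I'll check the nose numerically against the start image.

```bash
python3 - <<'E'
from h import *
def red(im,c,box):
    h=im.astype(int); m=(h[:,:,0]>h[:,:,1]+60)&(h[:,:,0]>h[:,:,2]+60); x0,x1,y0,y1=box
    Y,X=np.nonzero(m[y0:y1,x0:x1]); return (X.min()+x0,X.max()+x0,Y.min()+y0,Y.max()+y0,len(X)) if len(X) else None
for n,b in(("scene",(365,383,170,200)),("side",(312,330,150,172))):
    a=cv2.imread(f"pics/{n}0.png")[:,:,::-1]; c=cams.get_image(n)["image"]
    print(n,red(a,0,b),red(c,0,b))
for p in ((0,0,168),(5.5,0,168)): print(proj(cams.get_image("side"),place(np.array([p],float),512,176,-.195)))
E
```

```text
scene (np.int64(368), np.int64(380), np.int64(181), np.int64(187), 83) (np.int64(368), np.int64(376), np.int64(181), np.int64(187), 60)
side (np.int64(320), np.int64(321), np.int64(156), np.int64(162), 12) (np.int64(320), np.int64(321), np.int64(158), np.int64(162), 8)
[[318.99933693 159.60682049]]
[[320.78478819 159.59000446]]
```

The nose edges match the start image (columns 320-321 in the side view, rows 181-187 in the scene view), so the latch is out. Handing in.

```bash
python3 -c "
from workcell import ctrl
print(ctrl.close_job())"
```

```text
the job is handed in; nothing more can be done
None
```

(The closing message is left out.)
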